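# Load a flow-cell cartridge and hold the split cell clamp closed

### The job

Take the windowed flow-cell cartridge out of its stand and slide it edgewise down into the slot of the lower clamp half, right to the floor, without dropping it. Then set the upper clamp half on the two dowels, large hole over thick dowel, and press it down against its sprung seal until the halves meet face to face. Finish while still gripping the upper half and holding the pair pressed together for the screws; leave the blanking plate, screws, beaker, bottle and dish where they stand.

Things in the scene. Friction and masses are not known exactly. Their poses are not given: they have to be found in the camera images.
- lower_half: Lower clamp half, fixed to the worktop: dark steel foot 66 x 130 x 8 mm carrying an aluminium block 44 (x) x 92 (y) x 42 mm with round light ports on its long faces. Origin: centre of the underside, on the worktop; y along the block, x across it
- slot_floor (a point): Centre of the floor of the cartridge slot, 16 mm above the worktop on lower_half's vertical axis; axes as lower_half. The slot is 9.5 mm (x) x 42 mm (y), 34 mm deep, open upwards in the middle of the joint face, 2 mm chamfers at its mouth
- joint_face (a point): Centre of the lower half's joint face (block top), 50 mm above the worktop; axes as lower_half. Two upright steel dowels stand on it on the y axis, 32 mm high with the top 4 mm tapered: the thick one, 10 mm diameter, at y = +34 mm; the thin one, 7 mm, at y = -34 mm
- upper_half: Upper clamp half, a loose grey plastic block 44 (x) x 92 (y) x 40 mm (z), about 0.2 kg, standing upright on its joint face on the worktop. Origin: centre of its underside; y along the block. Two white port nuts, 11 mm wide, stand 14 mm above its top at y = +-12 mm. Grip it across its 44 mm width, near the top. Its yaw at the start is within 0.6 rad of the lower half's
- upper_face (a point): Centre of the upper half's joint face (its underside); axes as upper_half. Dowel holes run right through the block: 11.5 mm wide at y = +34 mm, 8.5 mm at y = -34 mm, chamfered 1.5 mm below. Between them is a chamber 14 x 45 mm, 30.5 mm deep, open below, that swallows the cartridge's top. It lies at joint_face when the halves meet
- seal (a joint): Sprung seal bar in the roof of the upper half's chamber, m: 0 when free (the halves then stop 3.5 mm apart, on the cartridge), about 0.0035 when the halves meet on a fully seated cartridge. It pushes back with 4.5 N at first touch and about 11 N when the halves meet, so an upper half let go springs up again
- cartridge: Flow-cell cartridge: upright flat plate 8 mm thick (x), 40 mm wide (y), 60 mm high, steel frame with a glass window, about 45 g, 14 mm taller than the blanking plate. Origin: centre of its foot, z up. The foot tapers to 4.4 x 35 mm over its lowest 6 mm. It stands in one slot of the stand, foot 6 mm above the worktop. Either way round fits
- cartridge_top (a point): Centre of the cartridge's top edge, 60 mm above its foot. Seated in the lower half it stands 26 mm proud of the joint face: grip the cartridge across its 8 mm thickness, on no more than the top 22 mm
- stand: White plastic stand fixed to the worktop, 40 (x) x 112 (y) x 26 mm, origin at the centre of its underside. Two slots 9.5 (x) x 42 mm (y), 20 mm deep, centred at y = +26 and -26 mm
- blank_plate: Blanking plate: solid steel without window, 8 x 40 mm and only 46 mm high, origin at the centre of its foot, in the stand's other slot. Leave it there
- screw_a: Knurled clamp screw, 15 mm head, 53 mm high, standing on its head on the worktop beyond the thin-dowel end of the clamp, about 110 mm from its centre; origin under the head. Leave it
- screw_b: The other clamp screw, like screw_a. Leave it
- beaker: Clear beaker, 57 mm diameter, 66 mm high, between the pumps in front of the clamp; origin at the centre of its underside. Leave it
- bottle: Small white bottle, 28 mm diameter, 44 mm high, behind the upper half; origin at the centre of its underside. Leave it
- dish: Clear dish, 55 mm diameter, 14 mm high, to the right of the clamp; origin at the centre of its underside. Leave it

How it is judged:
By the outcome, as a careful person would: the job done as asked, in the order asked, and still so for the second after the job is handed in, while the arm keeps its last pose, push and grip.
It also fails if it takes over 58 s, if anything falls off the work surface, if the arm or the gripper's body presses on something with over 40 N, if the wrist force passes 120 N, or if a joint passes its speed limit or range.

### The arm

A 7-joint arm with a two-finger parallel gripper is mounted at the origin on a cart in front of the work surface, level with it; the furniture and walls round the work are solid. World frame = base frame: x ahead of the robot, y to its left, z up, the work surface at z = 0. Lengths are in mm, angles in rad, forces in N, time in s.
With the tool pointing down it reaches from about 350 to 775 mm from the base axis. Payload 3.1 kg.
Tool frame: the origin (TCP) lies on the front face of the gripper's body, between the roots of the fingers; the fingertips stand 73 mm ahead of it and the grasp point (between the pads) lies 54 mm ahead of it; z points along the fingers, y is the direction in which the jaws open and shut (so a half turn about z gives the same grasp; the last joint's range is limited). The gripper opens to 85 mm and grips with 20 to 120 N. Pads are 22 mm wide; open, the fingers measure 114 mm over their backs; the gripper's body (76 mm by 85 mm) begins 54 mm behind the grasp point. The pads swing forward as they close: fully open they stand 13 mm farther back than shut.
Start: joints at [1.211, 0.311, 0.014, 1.512, -0.004, 1.319, -0.027], TCP at [171.897, -522.462, 303.904] pointing down, gripper open.
Joint ranges: [-2.7, 2.7], [-0.3, 1.91], [-1.27, 1.3], [0.12, 2.57], [-1.44, 4.58], [0.2, 2.03], [-3.05, 3.05]. Speed limits (rad/s): [2.79, 2.79, 3.14, 3.14, 3.14, 3.14, 3.14].

### API

Orientations are given as a rotation vector (axis times angle).
In Python, from plant import state, read_camera, job_done gives the robot as it stands. The module is installed in compiled form; this text tells all that it offers.
- The arm moves only by the tool arm_command, never from a script. Its argument "increments" is one flat list of numbers, 5 for each row, row after row: the closure in counts, from 0 (fully open) to 255 (shut), then the shift along the world's x, y, z in mm, then the turn about the world's z in rad. A call has 1 to 8 rows; each row shifts and turns the commanded pose from where the row before left it; what a row does not reach is not made up. A row lasts 1/12 s, in which the tool goes at most 41.7 mm and 7.16 degrees, less where a joint would pass 70% of its speed; a pose out of reach is approached as far as the arm can. A call with a gripper value outside its range is refused whole. The fingers move at their own pace and stop on an object; the grip force is fixed at half the most. Time passes only in rows, so rows that do not move let the fingers close. It gives the time, the measured TCP pose, the force and the opening at its end, in the units of the state.
- state(): the state, without advancing time (a new reading comes with each control period).
- read_camera(name): name is "side" or "top"; returns a dict with "img" (384x512x3 uint8, red, green, blue), "K" (3x3 intrinsics, pixels), "k1" (the pictures are not rectified: a ray, as slopes to the right and down, at radius r is drawn at 1 + k1 r^2 times it, then the intrinsics apply), "T" (4x4, takes a point from camera to world coordinates). Camera axes: x right, y down, z forward; pixel columns grow to the right and rows downward; lengths in mm; the calibration is good to about 2 mm. A picture is of the moment at which its call begins. There is no depth.
- job_done(): hands the job in, once; it reports no verdict.
The state is a dict: "time_s": time; "joint_positions": joint angles; "dq": joint speeds; "joint_torque": joint torques, N m; "ee_pos": TCP position; "eef_rot": TCP orientation; "wrist_force": force on the tool from outside, world axes, zero at the start; "wrist_torque": the same for the moment, N m; "width": finger opening in mm.
Only numpy, scipy, OpenCV 4.12 (cv2) and the standard library are available. Lean on these libraries where they do the work, as an engineer would, in place of code of your own. Each camera call takes 0.05 s, during which the arm holds its last target. There are 200 camera calls.

## Working session

There is one attempt and no reset: what is moved stays moved. The work goes in short steps, Python scripts to look and compute and a tool call to move; the robot and the scene stay as the last step left them, time stands still between calls to the robot, and variables do not carry over. Pictures are saved under pics/ and viewed, about 8 in all and at most 12, crops included, and the job is handed in when it is done.

Besides the shell and the picture viewer there is one more tool, called by a JSON object that holds its "op" and its "data". arm_command: Moves the arm, as the interface text tells. Its arguments: {"type":"object","properties":{"increments":{"type":"array"}},"required":["increments"]}

```bash
mkdir -p pics; cat > h.py <<'E'
import numpy as np, cv2
from plant import state, read_camera, job_done
def cam(n):
    c=read_camera(n); c['T']=np.array(c['T']); c['K']=np.array(c['K']); return c
def ray(c,u,v):
    k=c['k1']; K=c['K']
    d=np.array([(u-K[0,2])/K[0,0],(v-K[1,2])/K[1,1]]); s=d.copy()
    for _ in range(30): s=d/(1+k*(s@s))
    w=c['T'][:3,:3]@np.array([s[0],s[1],1]); return c['T'][:3,3],w
def onz(c,u,v,z):
    o,w=ray(c,u,v); return (o+w*(z-o[2])/w[2])
def proj(c,p):
    q=c['T'][:3,:3].T@(np.array(p,float)-c['T'][:3,3]); s=q[:2]/q[2]; s=s*(1+c['k1']*(s@s))
    return np.array([c['K'][0,0]*s[0]+c['K'][0,2],c['K'][1,1]*s[1]+c['K'][1,2]])
def save(c,f,box=None,sc=1):
    i=c['img'][:,:,::-1]
    if box: i=i[box[1]:box[3],box[0]:box[2]]
    cv2.imwrite('pics/'+f,cv2.resize(i,None,fx=sc,fy=sc,interpolation=cv2.INTER_CUBIC))
E
python3 - <<'E'
from h import *
for n in('top','side'):
    c=cam(n); save(c,n+'0.png',sc=1.56); print(n,c['K'],c['k1'],c['T'].round(3))
print(state())
E
```

```text
top [[370.93368173   0.         259.81204173]
 [  0.         370.93368173 194.83892364]
 [  0.           0.           1.        ]] -0.05093825254674716 [[-3.200000e-02 -9.960000e-01  7.900000e-02  5.202540e+02]
 [-9.990000e-01  3.200000e-02  9.000000e-03 -8.717700e+01]
 [-1.200000e-02 -7.900000e-02 -9.970000e-01  1.182892e+03]
 [ 0.000000e+00  0.000000e+00  0.000000e+00  1.000000e+00]]
side [[357.40954448   0.         251.69584621]
 [  0.         357.40954448 186.81472513]
 [  0.           0.           1.        ]] 0.014674641256959078 [[-9.61000e-01 -1.23000e-01  2.47000e-01  4.08666e+02]
 [-2.76000e-01  4.46000e-01 -8.51000e-01  6.67719e+02]
 [-5.00000e-03 -8.86000e-01 -4.63000e-01  5.03330e+02]
 [ 0.00000e+00  0.00000e+00  0.00000e+00  1.00000e+00]]
{'time_s': 0.1, 'joint_positions': array([ 1.21132184,  0.31163131,  0.01402202,  1.51290478, -0.00442204,
        1.31921936, -0.02720208]), 'dq': array([ 0.00046141, -0.00173994, -0.00298169, -0.00461091, -0.00017982,
        0.0012268 , -0.00086349]), 'joint_torque': array([ 9.36193319e-04, -3.80855227e+01,  1.46532739e-01, -2.31241375e+01,
        1.22288981e-02,  8.05334217e-03, -3.59816113e-05]), 'ee_pos': array([ 171.70110951, -521.97614678,  302.93424826]), 'eef_rot': array([-3.09994560e+00, -4.96794439e-01,  6.48038414e-04]), 'wrist_force': array([-0.46402402,  0.35164724, -0.98318086]), 'wrist_torque': array([-0.02684349,  0.01188937, -0.06463005]), 'width': 85.4399143898811}
```

View pics/top0.png

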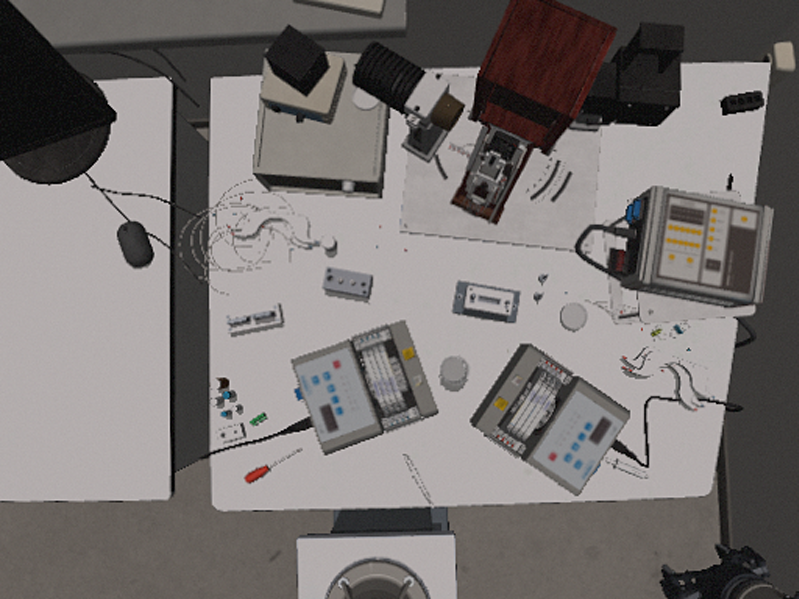

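View pics/side0.png

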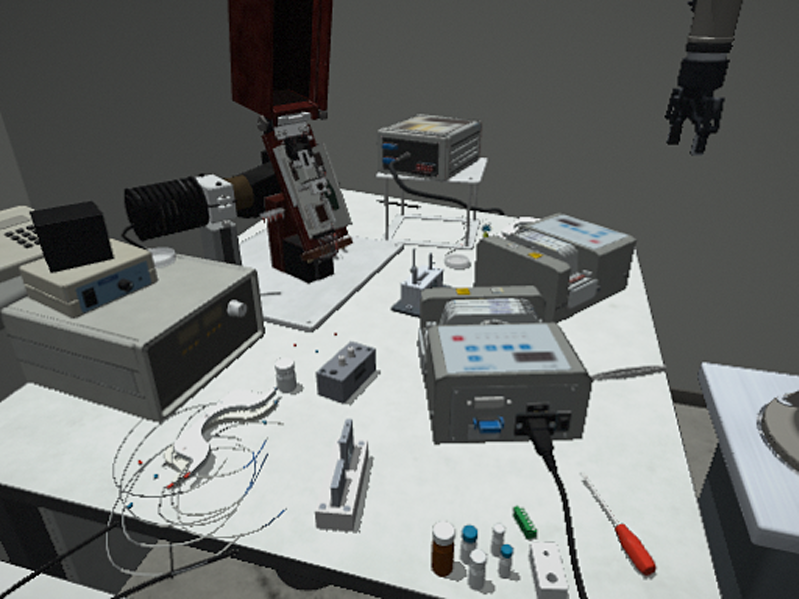

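The top view (800-px picture) shows the stand at about (255,320), the upper half at (347,283), the clamp at (487,301), the screws at (540,280/297), the beaker at (453,373) and the dish at (572,316). The side view shows the stand at (343,485), the upper half at (347,370) and the clamp at (420,285). Next I'll view enlarged crops.

```bash
python3 - <<'E'
from h import *
t=cam('top');s=cam('side')
np.savez('c0.npz',t=t['img'],s=s['img'])
def cr(c,x,y,w,h): return cv2.resize(c['img'][y:y+h,x:x+w,::-1],(400,300),interpolation=cv2.INTER_CUBIC)
cv2.imwrite('pics/comp.png',np.vstack([np.hstack([cr(t,138,166,112,54+30),cr(t,280,166,80,60)]),np.hstack([cr(s,190,265,100,75),cr(s,240,145,72,54)])]))
E
```

```text
(no output)
```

View pics/comp.png

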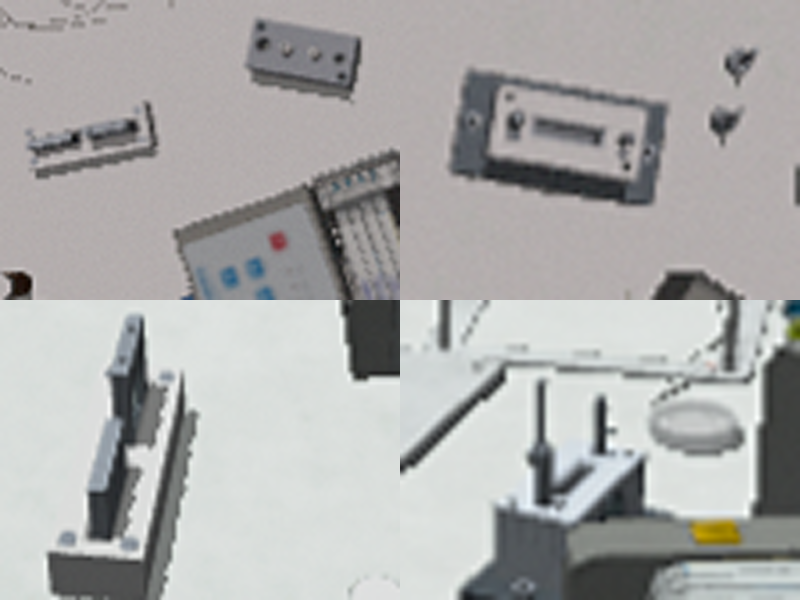

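The crops show that the far plate in the stand (lower y) is the taller one, so that is the cartridge. The thick dowel and the large hole are both at the +y (left) end. Next I'll compute positions from these pixels and check them against the given sizes.

```bash
python3 - <<'E'
from h import *
t=cam('top');s=cam('side')
A=lambda x,y:(138+x/3.571-.4,166+y/3.571-.4)
B=lambda x,y:(280+x/5-.4,166+y/5-.4)
C=lambda x,y:(190+x/4-.4,265+(y-300)/4-.4)
D=lambda x,y:(240+(x-400)/5.556-.4,145+(y-300)/5.556-.4)
P=lambda l,c,p,z:print(l,onz(c,*p,z).round(1))
P('cart top T',t,A(112,128),66);P('cart top S',s,C(127,346),66)
P('blank T',t,A(55,145),52);P('blank S',s,C(107,455),52)
for p in[(28,130),(150,103),(157,152),(37,177)]:P('stand',t,A(*p),26 if p[1]<170 else 0)
for p in [(68,540),(130,543),(167,377)]:P('stand screws S',s,C(*p),26)
P('slot T',t,B(168,130),50)
P('slot l',t,B(135,124),50);P('slot r',t,B(204,136),50)
P('slot S',s,D(578,478),50)
for p in[(95,85),(265,103),(240,183),(90,160)]:P('lowface',t,B(*p),50)
for p in[(70,70),(50,172),(265,103),(255,203)]:P('foot',t,B(*p),8)
P('dow base T',t,B(115,122),60);P('dow2 T',t,B(225,142),60)
P('dowbase1 S',s,D(545,500),50);P('dowbase2 S',s,D(600,457),50)
P('dowtop1 S',s,D(541,382),82);P('dowtop2 S',s,D(600,397),82)
P('screwT',t,B(340,65),40);P('screwT',t,B(325,125),40)
for p in[(253,20),(362,38),(357,92),(247,68)]:P('up',t,A(*p),40)
P('nut',t,A(288,48),54);P('nut',t,A(316,53),54)
P('hole',t,A(262,43),40);P('hole',t,A(340,58),40)
# sub-pixel top: upper half top-face mask
hsv=t['img'].astype(int)
print(hsv[170:195:3,205:245:4].mean(2).astype(int))
E
```

```text
cart top T [597.7 199.6  66. ]
cart top S [599.3 209.5  66. ]
blank T [585.5 252.9  52. ]
blank S [590.2 259.8  52. ]
stand [601.  284.7  26. ]
stand [621.4 175.8  26. ]
stand [578.  170.3  26. ]
stand [560.2 285.2   0. ]
stand screws S [599.3 284.5  26. ]
stand screws S [574. 279.  26.]
stand screws S [590.9 182.6  26. ]
slot T [ 614.7 -240.3   50. ]
slot l [ 619.  -220.2   50. ]
slot r [ 610.3 -262.2   50. ]
slot S [ 612.7 -242.3   50. ]
lowface [ 643.8 -196.7   50. ]
lowface [ 629.3 -300.6   50. ]
lowface [ 580.7 -282.9   50. ]
lowface [ 597.8 -191.8   50. ]
foot [ 658.5 -185.2    8. ]
foot [ 593.9 -170.     8. ]
foot [ 633.4 -308.5    8. ]
foot [ 570.  -299.1    8. ]
dow base T [ 619.7 -207.    60. ]
dow2 T [ 605.4 -273.3   60. ]
dowbase1 S [ 623.  -212.8   50. ]
dowbase2 S [ 607.2 -270.2   50. ]
dowtop1 S [ 644.3 -287.5   82. ]
dowtop2 S [ 609.4 -276.2   82. ]
screwT [ 652.5 -350.2   40. ]
screwT [ 615.4 -339.    40. ]
up [689.9  81.2  40. ]
up [670.9 -13.5  40. ]
up [623.9  -7.9  40. ]
up [648.   87.3  40. ]
nut [662.5  49.5  54. ]
nut [657.4  25.5  54. ]
hole [669.4  73.8  40. ]
hole [654.    6.1  40. ]
[[174 172 177 176 176 175 177 175 174 174]
 [174 120 127 128 139 166 178 178 174 174]
 [175 130 123 128 126 129 129 128 134 173]
 [176 109 112 126 129 149 128 128  88 176]
 [177 126 126 119 127  98 129  42  64 175]
 [175  79 115 132 129 129 127 129  66 176]
 [174  97 103  94  76  74 110  95  82 175]
 [173 175 178 157 121 101 105  97 162 175]
 [176 176 176 176 175 176 177 164 163 174]]
```

```bash
python3 - <<'E'
from h import *
z=np.load('c0.npz')
def cr(i,x,y,w,h): return cv2.resize(z[i][y:y+h,x:x+w,::-1],(400,300),interpolation=cv2.INTER_NEAREST)
cv2.imwrite('pics/comp2.png',np.vstack([np.hstack([cr('t',144,190,40,30),cr('s',205,265,40,30)]),np.hstack([cr('s',200,215,48,36),cr('s',255,155,40,30)])]))
E
```

```text
(no output)
```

View pics/comp2.png

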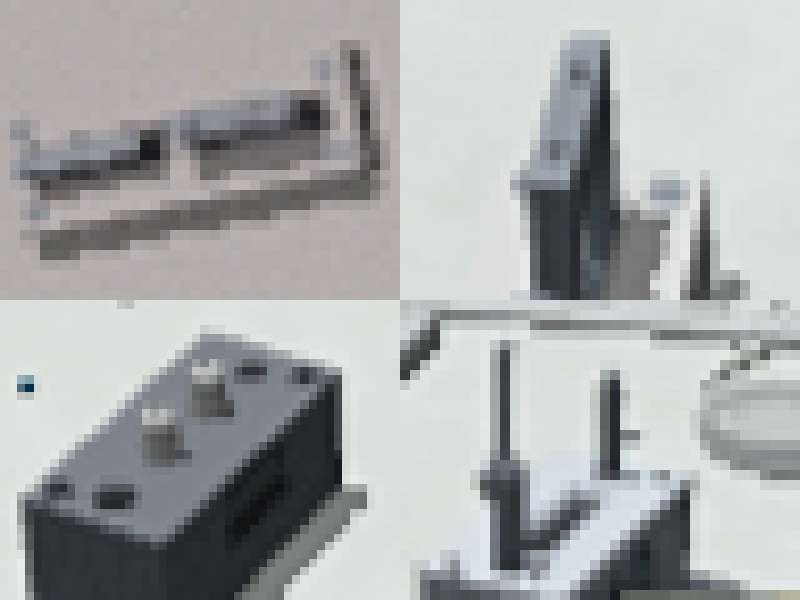

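The zoom settles two points. In the top view, the dark patch at the right of the plate is its end face; the top face centre is at crop (235,118). In the side view, the thin rod above the thick dowel is a screw standing behind it.

```bash
cat >> h.py <<'E'
def tri(a,pa,b,pb):
    o1,d1=ray(a,*pa);o2,d2=ray(b,*pb)
    k=np.linalg.lstsq(np.c_[d1,-d2],o2-o1,rcond=None)[0]
    p,q=o1+k[0]*d1,o2+k[1]*d2; return ((p+q)/2).round(1),(p-q).round(1)
E
python3 - <<'E'
from h import *
t=cam('top');s=cam('side')
A=lambda x,y:(144+x/10-.5,190+y/10-.5)
S=lambda x,y:(205+(x-400)/10-.5,265+y/10-.5)
U=lambda x,y:(200+x/8.333-.5,215+(y-300)/8.333-.5)
L=lambda x,y:(255+(x-400)/10-.5,155+(y-300)/10-.5)
print('cart',tri(t,A(235,118),s,S(565,110)),onz(t,*A(235,118),66),onz(s,*S(565,110),66))
for p in[(172,128),(300,103)]:print('cart ends T',onz(t,*A(*p),66))
for p in[(590,36),(545,184)]:print('cart ends S',onz(s,*S(*p),66))
print('blank',onz(t,*A(80,150),52))
for p in[(208,366),(160,412)]:print('nut S',onz(s,*U(*p),54))
for p in[(115,496),(252,370),(30,495),(170,545),(340,375),(208,332)]:print('hole/corner S',onz(s,*U(*p),40))
print('thick top',onz(s,*L(507,468),82),'base',onz(s,*L(510,568),50))
print('thin top',onz(s,*L(610,374),82),'base',onz(s,*L(610,474),50))
print('slot',onz(s,*L(560,520),50))
for p in[(425,570),(690,480)]:print('corner',onz(s,*L(*p),50))
E
```

```text
cart (array([599.7, 206.4,  64.5]), array([-2.6, -0.7, -0.4])) [598.28268514 205.57079343  66.        ] [600.4207741  208.18959343  66.        ]
cart ends T [595.85652747 224.91712116  66.        ]
cart ends T [602.20704447 185.61794653  66.        ]
cart ends S [602.95577467 188.21153198  66.        ]
cart ends S [597.17853124 226.88143887  66.        ]
blank [590.93286588 257.50701598  52.        ]
nut S [660.04212858  26.82288956  54.        ]
nut S [664.79718697  51.27738182  54.        ]
hole/corner S [670.29402046  72.07848568  40.        ]
hole/corner S [655.2265379    5.45838972  40.        ]
hole/corner S [692.09601993  77.68141503  40.        ]
hole/corner S [648.77411497  88.26644708  40.        ]
hole/corner S [630.56415207   1.23524043  40.        ]
hole/corner S [673.92954374  -9.86951636  40.        ]
thick top [ 623.20794594 -206.25526873   82.        ] base [ 622.47414424 -208.39087092   50.        ]
thin top [ 609.92242143 -277.29669509   82.        ] base [ 608.94643083 -276.66763827   50.        ]
slot [ 616.0418172  -242.27276887   50.        ]
corner [ 645.26147071 -200.80703113   50.        ]
corner [ 585.19271041 -278.86445321   50.        ]
```

Measurements (mm, rad):
- **Cartridge:** (599,207), yaw 0.155. Triangulated top height is 64.5 against the given 66.
- **Clamp:** (615.5,-242), yaw -0.20. Dowel spacing measures about 69 against 68.
- **Upper half:** (662.5,39), yaw -0.215.

All three are consistent with the given sizes. Next I'll move above the cartridge, turning the tool +1.408 rad on the way.

{"op": "arm_command", "data": {"increments": [0, 17.8, 30.4, 0, 0.0587, 0, 17.8, 30.4, 0, 0.0587, 0, 17.8, 30.4, 0, 0.0587, 0, 17.8, 30.4, 0, 0.0587, 0, 17.8, 30.4, 0, 0.0587, 0, 17.8, 30.4, 0, 0.0587, 0, 17.8, 30.4, 0, 0.0587, 0, 17.8, 30.4, 0, 0.0587]}}

```text
time_s: 1.07
ee_pos: [314.8, -277.6, 304.2]
eef_rot: [2.899, 1.209, 0.0]
wrist_force: [0.9, -0.1, 0.4]
width: 85.7
```

{"op": "arm_command", "data": {"increments": [0, 17.8, 30.4, 0, 0.0587, 0, 17.8, 30.4, 0, 0.0587, 0, 17.8, 30.4, 0, 0.0587, 0, 17.8, 30.4, 0, 0.0587, 0, 17.8, 30.4, 0, 0.0587, 0, 17.8, 30.4, 0, 0.0587, 0, 17.8, 30.4, 0, 0.0587, 0, 17.8, 30.4, 0, 0.0587]}}

```text
time_s: 1.73
ee_pos: [457.3, -34.6, 304.3]
eef_rot: [2.538, 1.85, 0.001]
wrist_force: [2.1, 0.0, 0.2]
width: 85.4
```

{"op": "arm_command", "data": {"increments": [0, 17.8, 30.4, 0, 0.0587, 0, 17.8, 30.4, 0, 0.0587, 0, 17.8, 30.4, 0, 0.0587, 0, 17.8, 30.4, 0, 0.0587, 0, 17.8, 30.4, 0, 0.0587, 0, 17.8, 30.4, 0, 0.0587, 0, 17.8, 30.4, 0, 0.0587, 0, 17.8, 30.4, 0, 0.0587]}}

```text
time_s: 2.4
ee_pos: [600.0, 208.2, 303.7]
eef_rot: [2.039, 2.389, -0.0]
wrist_force: [-0.1, -0.3, -0.5]
width: 85.3
```

Tracking is accurate. Next I'll lower to just above the cartridge and take one look.

{"op": "arm_command", "data": {"increments": [0, 0, -1, -25, 0, 0, -0.5, 0, -25, 0, 0, 0, 0, -25, 0, 0, 0, 0, -25, 0, 0, 0, 0, -25, 0, 0, 0, 0, -20, 0, 0, 0, 0, 0, 0]}}

```text
time_s: 2.98
ee_pos: [596.1, 204.1, 153.6]
eef_rot: [-2.039, -2.384, 0.014]
wrist_force: [0.2, -0.6, -0.8]
width: 85.4
```

```bash
python3 - <<'E'
from h import *
s=cam('side');t=cam('top');p=state()['ee_pos'];print(p)
for z in(66,): print(proj(s,[p[0],p[1],z]))
def cr(c,x,y,w,h): return cv2.resize(c['img'][y:y+h,x:x+w,::-1],(400,500),interpolation=cv2.INTER_NEAREST)
cv2.imwrite('pics/a1.png',np.hstack([cr(s,180,220,80,100),cr(t,140,160,56,70)]))
E
```

```text
[598.48620103 205.83108681 158.54754682]
[222.47167094 274.83352729]
```

View pics/a1.png

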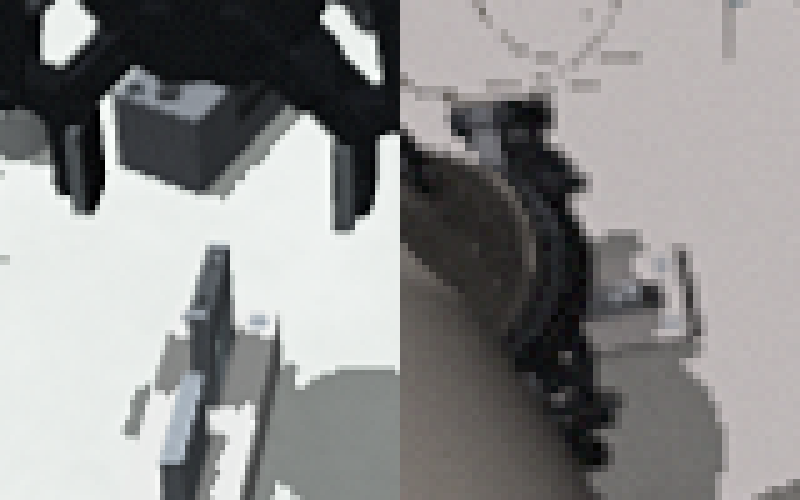

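Left (side view): the fingers straddle the cartridge, finger midpoint column about 214 against the plate at about 210. Right (top view): the stand is partly visible beside the wrist. The position looks good, so I'll descend to TCP z of about 118 and close.

{"op": "arm_command", "data": {"increments": [0, 0, 0, -15, 0, 0, 0, 0, -15, 0, 0, 0, 0, -10, 0, 0, 0, 0, 0, 0, 0, 0, 0, 0, 0]}}

```text
time_s: 3.5
ee_pos: [599.0, 206.3, 119.7]
eef_rot: [2.042, 2.387, 0.001]
wrist_force: [0.0, -0.1, 0.6]
width: 85.3
```

{"op": "arm_command", "data": {"increments": [255, 0, 0, 0, 0, 255, 0, 0, 0, 0, 255, 0, 0, 0, 0, 255, 0, 0, 0, 0, 255, 0, 0, 0, 0, 255, 0, 0, 0, 0, 255, 0, 0, 0, 0, 255, 0, 0, 0, 0]}}

```text
time_s: 4.17
ee_pos: [598.8, 206.2, 119.2]
eef_rot: [2.042, 2.387, 0.001]
wrist_force: [0.5, 0.5, 0.8]
width: 6.7
```

{"op": "arm_command", "data": {"increments": [255, 0, 0, 0, 0, 255, 0, 0, 0, 0, 255, 0, 0, 0, 0, 255, 0, 0, 0, 0]}}

```text
time_s: 4.5
ee_pos: [598.8, 206.2, 119.2]
eef_rot: [2.041, 2.387, 0.001]
wrist_force: [0.4, 0.9, 2.4]
width: 6.6
```

```bash
python3 - <<'E'
from h import *
s=cam('side');t=cam('top');x=state();print(x['ee_pos'],x['width'],x['wrist_force'])
def cr(c,x,y,w,h): return cv2.resize(c['img'][y:y+h,x:x+w,::-1],(400,500),interpolation=cv2.INTER_NEAREST)
cv2.imwrite('pics/a2.png',cr(s,190,240,64,80))
E
```

```text
[598.82116632 206.23277294 119.19347132] 5.984966217107772 [ 0.62859223 -0.35414861  2.95532399]
```

View pics/a2.png

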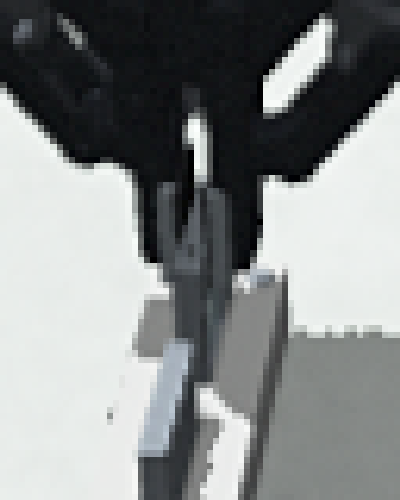

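The side view shows the plate held between the pads, tips about 20 mm below its top. The width reading of about 6.5 mm is near the 8 mm thickness. Lifting.

{"op": "arm_command", "data": {"increments": [255, 0, 0, 5, 0, 255, 0, 0, 10, 0, 255, 0, 0, 15, 0, 255, 0, 0, 20, 0, 255, 0, 0, 25, 0, 255, 0, 0, 25, 0, 255, 0, 0, 25, 0, 255, 0, 0, 0, 0]}}

```text
time_s: 5.27
ee_pos: [600.3, 207.9, 250.6]
eef_rot: [2.039, 2.384, 0.015]
wrist_force: [0.7, 1.8, 0.7]
width: 6.4
```

```bash
python3 - <<'E'
from h import *
s=cam('side');x=state();print(x['ee_pos'],x['eef_rot'],x['width'],x['wrist_force'])
cv2.imwrite('pics/a3.png',cv2.resize(s['img'][180:340,160:300,::-1],None,fx=4,fy=3.7,interpolation=cv2.INTER_NEAREST))
E
```

```text
[599.53711832 207.38022704 247.87476152] [2.0398777  2.3858139  0.00942203] 6.765103539385156 [ 0.52554451  0.08838044 -1.20811989]
```

View pics/a3.png

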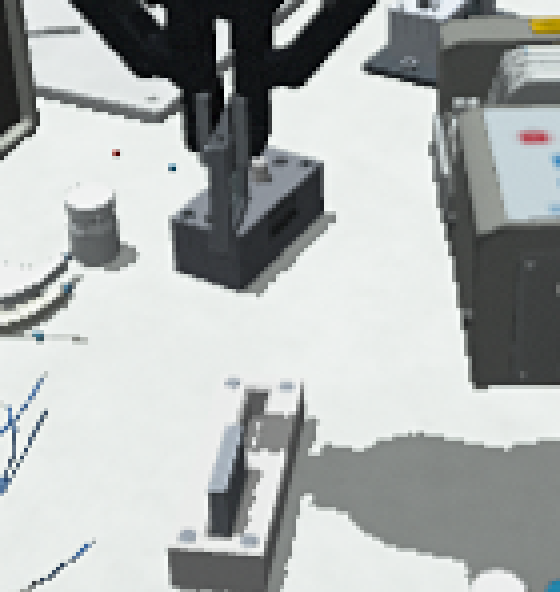

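Held upright, and the slot behind it is empty with the blanking plate still in place. Next I'll carry the cartridge over the clamp.

{"op": "arm_command", "data": {"increments": [255, 1, -14, 0, -0.0222, 255, 1, -28, 0, -0.0222, 255, 1, -28, 0, -0.0222, 255, 1, -28, 0, -0.0222, 255, 1, -28, 0, -0.0222, 255, 1, -28, 0, -0.0222, 255, 1, -28, 0, -0.0222, 255, 1, -28, 0, -0.0222]}}

```text
time_s: 5.98
ee_pos: [605.0, -7.1, 241.8]
eef_rot: [-2.247, -2.192, 0.007]
wrist_force: [-0.0, 0.2, -1.0]
width: 6.8
```

{"op": "arm_command", "data": {"increments": [255, 1, -28, 0, -0.0222, 255, 1, -28, 0, -0.0222, 255, 1, -28, 0, -0.0222, 255, 1, -28, 0, -0.0222, 255, 1, -28, 0, -0.0222, 255, 1, -28, 0, -0.0222, 255, 1, -28, 0, -0.0222, 255, 1, -28, 0, -0.0222]}}

```text
time_s: 6.65
ee_pos: [612.5, -230.6, 241.6]
eef_rot: [-2.432, -1.983, 0.006]
wrist_force: [0.0, -0.3, -0.4]
width: 6.8
```

{"op": "arm_command", "data": {"increments": [255, 1, -14, -10, 0, 255, 0, 0, -15, 0, 255, 0, 0, -8, 0, 255, 0, 0, 0, 0, 255, 0, 0, 0, 0, 255, 0, 0, 0, 0]}}

```text
time_s: 7.15
ee_pos: [615.9, -240.2, 211.1]
eef_rot: [-2.429, -1.992, -0.001]
wrist_force: [0.2, -0.1, 0.1]
width: 6.5
```

```bash
python3 - <<'E'
from h import *
s=cam('side');t=cam('top');x=state();p=x['ee_pos'];r=x['eef_rot'];print(p,2*np.arctan2(r[1],r[0])-np.pi/2,x['width'],x['wrist_force'])
u,v=proj(s,[615.5,-242,80]).astype(int);print(u,v,proj(s,[p[0],p[1],p[2]-112]), proj(s,[p[0],p[1],p[2]-52]))
u0,v0=u-27,v-35
np.save('s.npy',s['img'])
a=cv2.resize(s['img'][v0:v0+60,u0:u0+54,::-1],(540,600),interpolation=cv2.INTER_NEAREST);print(u0,v0)
cv2.imwrite('pics/a4.png',a)
E
```

```text
[ 616.25578237 -240.76812689  211.89411993] -0.19755987191099722 6.311591407619041 [-0.63367263 -0.53908327  0.17330919]
270 167 [270.63822954 160.84957608] [271.05798213 140.78238624]
243 132
```

View pics/a4.png

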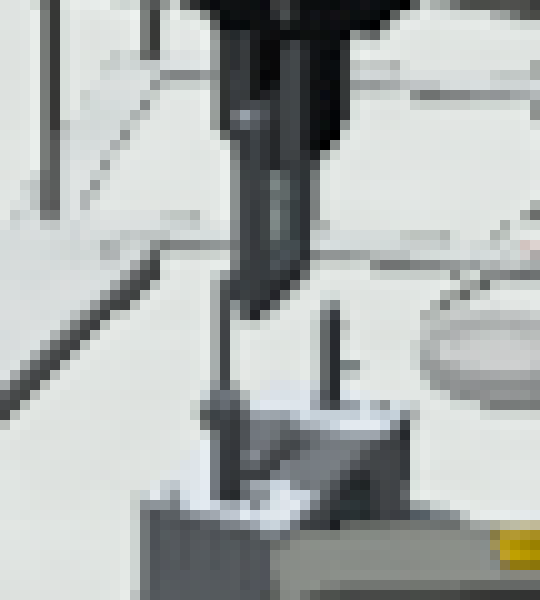

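In the side view the cartridge foot runs from (255,318) to (305,265), centre (280,291). That matches the kinematic prediction of (281,293), and it sits over the slot. Descending.

{"op": "arm_command", "data": {"increments": [255, 0, -0.4, -12, 0, 255, 0, 0, -15, 0, 255, 0, 0, -12, 0, 255, 0, 0, -5, 0, 255, 0, 0, 0, 0, 255, 0, 0, 0, 0]}}

```text
time_s: 7.75
ee_pos: [615.5, -242.2, 166.5]
eef_rot: [-2.431, -1.989, 0.0]
wrist_force: [0.4, 0.4, -0.2]
width: 6.5
```

{"op": "arm_command", "data": {"increments": [255, 0, 0, -3, 0, 255, 0, 0, -3, 0, 255, 0, 0, -2, 0, 255, 0, 0, 0, 0]}}

```text
time_s: 8.08
ee_pos: [616.7, -242.3, 163.0]
eef_rot: [2.429, 1.987, 0.003]
wrist_force: [-2.8, -0.3, 10.1]
width: 6.2
```

Contact (10 N) at foot height of about 50 mm, which is earlier than expected. Looking.

```bash
python3 - <<'E'
from h import *
s=cam('side');t=cam('top');x=state();p=x['ee_pos'];print(p,x['wrist_force'],x['wrist_torque'])
a=cv2.resize(s['img'][150:190,245:285,::-1],(500,500),interpolation=cv2.INTER_NEAREST)
b=cv2.resize(t['img'][170:215,287:337,::-1],(300,270),interpolation=cv2.INTER_NEAREST)
o=np.zeros((500,800,3),np.uint8);o[:,:500]=a;o[:270,500:]=b
cv2.imwrite('pics/a5.png',o)
print('foot',proj(s,[p[0],p[1],p[2]-113]))
E
```

```text
[ 616.70310549 -242.32126423  162.99767212] [-4.45700994  0.52104257 10.53073633] [0.2343797  0.90249304 0.00718201]
foot [270.28158765 176.46718168]
```

View pics/a5.png

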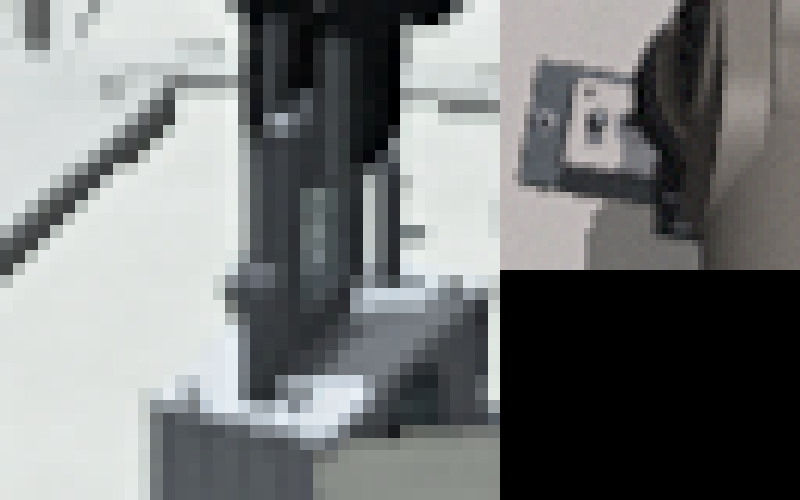

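The foot rests at the mouth. The forces (Fx/Fz about 0.4, moment toward the +y end) suggest friction on the flat face near the +y end. I'll unload most of the force and slide toward -y along the slot, watching z.

{"op": "arm_command", "data": {"increments": [255, 0, 0, 3, 0, 255, 0, 0, 0, 0, 255, -0.2, -1, 0, 0, 255, -0.2, -1, 0, 0, 255, 0, 0, 0, 0, 255, 0, 0, 0, 0]}}

```text
time_s: 8.68
ee_pos: [616.3, -242.9, 163.1]
eef_rot: [2.43, 1.99, 0.005]
wrist_force: [0.3, 2.1, 5.6]
width: 6.6
```

{"op": "arm_command", "data": {"increments": [255, -0.2, -1, 0, 0, 255, -0.2, -1, 0, 0, 255, 0, 0, 0, 0, 255, 0, 0, 0, 0]}}

```text
time_s: 9.02
ee_pos: [616.2, -243.5, 163.0]
eef_rot: [-2.429, -1.991, -0.007]
wrist_force: [0.4, 3.4, 6.0]
width: 6.2
```

```bash
python3 - <<'E'
from h import *
x=state();print(x['ee_pos'],x['wrist_force'],x['wrist_torque'],x['width'])
s=cam('side')
print('slot corners',[proj(s,[616+a*.98+b*.199,-242-a*.199+b*.98,50]).round(1) for a,b in((6.75,23),(-6.75,23),(-6.75,-23),(6.75,-23))])
print('thick top/base',proj(s,[622.8,-208.7,82]),proj(s,[622.8,-208.7,50]))
np.set_printoptions(linewidth=250)
o=np.load('c0.npz')['s'];print('before rows168-184 cols258-284');print(o[168:185,258:285].mean(2).astype(int))
E
```

```text
[ 616.16869294 -243.51704008  163.04743185] [0.43977254 3.4487257  6.0274771 ] [ 0.9214981  -0.00985025  0.05083258] 6.198730139500445
slot corners [array([265. , 179.2]), array([269.2, 180.2]), array([275.9, 173.9]), array([271.7, 173.1])]
thick top/base [265.55690956 170.95660427] [265.4145879  181.23877009]
before rows168-184 cols258-284
[[221 220 221 221 223 228 166  65 213 226 222 222 221 221 222 227 204 100  42 120 121 212 223 222 222 224 207]
 [220 221 221 221 222 228 165  65 213 226 222 222 221 222 224 227 203  98  41 185 195 223 224 224 223 224 224]
 [219 220 221 220 223 219 144  73 168 221 223 220 219 220 220 224 200  96  39 219 231 226 224 223 223 223 226]
 [219 220 220 221 225 204 107 112 117 175 218 220 220 220 220 224 176  82  36 217 228 225 225 225 225 224 224]
 [220 220 221 224 201 135  92 104  83 135 214 222 221 221 221 224 161  93  64 144 153 215 171 136 216 206 198]
 [221 221 221 224 193  82  65  69  56 124 215 223 222 215 196 213 202 201 199 201 198 221 205 195 202 131 171]
 [220 220 221 224 223 117  65  59  50 124 219 225 217 184 143 165 174 201 217 223 223 223 2
[... 430 characters left out ...]
 189 115  69  63  68  65  56 216]
 [221 223 222 223 223 231 117  54  52  59  59  57 115 198 223 222 221 225 188 112  61  43  63  68  66  54 214]
 [223 199 191 220 223 230 117  51  49 113 161 163 200 223 222 221 225 188 113  78  49  32  57  66  65  84 217]
 [227 190 145 216 224 228 112  47  40 100 138 137 215 222 221 225 189 116  63  61  47  43  55  66  65  97 221]
 [143 145 121 195 225 229 206 168 158 196 132 186 220 222 226 189 116  69  52  57  48  48  54  65  65  75 156]
 [ 75  93  91 122 143 158 164 189 195 228 209 223 224 227 189 115  68  63  43  42  44  39  52  62  62  60  88]
 [ 77  84  81  76  78  90  90 124 126 142 159 199 206 182 113  63  58  57  28  85  96  95  95  96 107 109 111]]
```

Still on the flat face. I'll lift 15 mm, undo the slide, and measure the foot corners against the slot in the side view.

{"op": "arm_command", "data": {"increments": [255, 0, 0, 7, 0, 255, 0.8, 4, 10, 0, 255, 0, 0, 0, 0, 255, 0, 0, 0, 0, 255, 0, 0, 0, 0]}}

```text
time_s: 9.48
ee_pos: [615.4, -242.7, 178.7]
eef_rot: [2.432, 1.989, -0.001]
wrist_force: [-0.1, -0.7, -0.8]
width: 6.5
```

```bash
python3 - <<'E'
from h import *
x=state();p=x['ee_pos'];r=x['eef_rot'];print(p,2*np.arctan2(r[1],r[0])-np.pi/2,r,x['wrist_force'],x['wrist_torque'],x['width'])
s=cam('side')
th=-.198;c,d=np.cos(th),np.sin(th)
for z,hx,hy in((0,2.2,17.5),(6,4,20),(60,4,20)):
  print(z,[tuple((proj(s,[p[0]+a*c-b*d,p[1]+a*d+b*c,p[2]-113.2+z])).round(1)) for a,b in((hx,hy),(-hx,hy),(-hx,-hy))])
cv2.imwrite('pics/a6.png',cv2.resize(s['img'][132:182,250:290,::-1],(480,600),interpolation=cv2.INTER_NEAREST))
E
```

```text
[ 615.36125992 -242.67100142  178.70252343] -0.19964734472246426 [ 2.43166823e+00  1.98891752e+00 -1.13400181e-03] [-0.08577778 -0.66640253 -0.79630645] [ 0.00201613  0.01806945 -0.00425401] 6.502322397275586
0 [(np.float64(267.6), np.float64(173.8)), (np.float64(269.0), np.float64(174.1)), (np.float64(274.1), np.float64(169.5))]
6 [(np.float64(266.7), np.float64(172.1)), (np.float64(269.2), np.float64(172.7)), (np.float64(275.0), np.float64(167.4))]
60 [(np.float64(266.9), np.float64(154.4)), (np.float64(269.6), np.float64(154.9)), (np.float64(275.5), np.float64(150.1))]
```

View pics/a6.png

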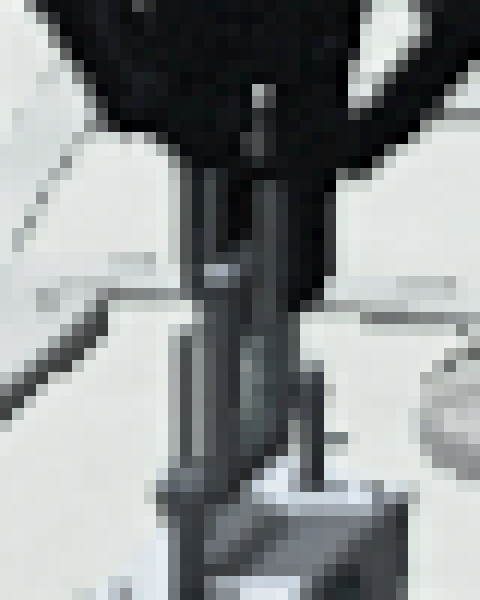

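The side view shows the plate about 0.7 px left of the predicted position, i.e. the camera frame is biased about +1.5 mm in x. The slot in robot coordinates is then nearer x = 614, which matches the top-view value of 614.7. The Fx sign during contact also fits a hit on the +x chamfer. I'll shift -x and retry.

{"op": "arm_command", "data": {"increments": [255, -2, 0.5, -4, 0, 255, 0, 0, -4, 0, 255, 0, 0, -4, 0, 255, 0, 0, -3, 0, 255, 0, 0, -2, 0, 255, 0, 0, -2, 0, 255, 0, 0, 0, 0, 255, 0, 0, 0, 0]}}

```text
time_s: 10.2
ee_pos: [613.6, -241.7, 159.8]
eef_rot: [-2.431, -1.989, -0.0]
wrist_force: [-0.5, 0.4, -0.6]
width: 6.6
```

```bash
python3 - <<'E'
from h import *
x=state();print(x['ee_pos'],x['wrist_force'],x['wrist_torque'])
E
```

```text
[ 613.62705128 -241.7412195   159.81056772] [-0.50780869  0.38948495 -0.62025136] [-0.05478326 -0.03007707  0.03577043]
```

The foot is inside the mouth with no force. Continuing down.

{"op": "arm_command", "data": {"increments": [255, 0, 0, -2, 0, 255, 0, 0, -2, 0, 255, 0, 0, -2, 0, 255, 0, 0, -2, 0, 255, 0, 0, 0, 0, 255, 0, 0, 0, 0]}}

```text
time_s: 10.7
ee_pos: [613.5, -241.7, 151.7]
eef_rot: [-2.431, -1.989, 0.0]
wrist_force: [-0.2, 0.8, -0.7]
width: 6.5
```

```bash
python3 - <<'E'
from h import *
x=state();print(x['ee_pos'],x['wrist_force'],x['wrist_torque'])
E
```

```text
[ 613.45498013 -241.72101406  151.65176064] [-0.18143738  0.82263495 -0.714574  ] [-0.00128389  0.01660275  0.00493139]
```

{"op": "arm_command", "data": {"increments": [255, 0, 0, -4, 0, 255, 0, 0, -4, 0, 255, 0, 0, -4, 0, 255, 0, 0, -4, 0, 255, 0, 0, -3, 0, 255, 0, 0, 0, 0, 255, 0, 0, 0, 0]}}

```text
time_s: 11.28
ee_pos: [613.4, -241.7, 132.5]
eef_rot: [-2.431, -1.989, 0.0]
wrist_force: [-0.2, -0.2, -0.2]
width: 6.2
```

{"op": "arm_command", "data": {"increments": [255, 0, 0, -1.5, 0, 255, 0, 0, -1.5, 0, 255, 0, 0, -1, 0, 255, 0, 0, -1, 0, 255, 0, 0, -1, 0, 255, 0, 0, 0, 0, 255, 0, 0, 0, 0]}}

```text
time_s: 11.87
ee_pos: [613.9, -241.7, 129.2]
eef_rot: [2.431, 1.988, 0.0]
wrist_force: [-3.2, 1.7, 7.9]
width: 6.7
```

Stopped at TCP z of 129.2, i.e. foot at 16.0 mm: seated on the floor. Relaxing, opening and rising.

{"op": "arm_command", "data": {"increments": [255, 0, 0, 2, 0, 120, 0, 0, 0, 0, 120, 0, 0, 0, 0, 120, 0, 0, 0, 0, 120, 0, 0, 0, 0, 120, 0, 0, 8, 0, 120, 0, 0, 15, 0, 0, 0, 0, 25, 0]}}

```text
time_s: 12.53
ee_pos: [611.8, -241.4, 174.8]
eef_rot: [-2.427, -1.986, 0.005]
wrist_force: [-0.2, 0.0, 0.9]
width: 55.8
```

{"op": "arm_command", "data": {"increments": [0, 0, 0, 25, 0, 0, 0, 0, 10, 0, 0, 10, 56, 0, -0.005, 0, 10, 56, 0, -0.005, 0, 10, 56, 0, -0.005]}}

```text
time_s: 12.95
ee_pos: [635.6, -118.5, 212.2]
eef_rot: [2.449, 1.966, 0.001]
wrist_force: [1.0, 1.2, -0.5]
width: 85.4
```

{"op": "arm_command", "data": {"increments": [0, 0, 0, 0, 0, 0, 0, 0, 0, 0]}}

```text
time_s: 13.12
ee_pos: [636.1, -112.8, 212.2]
eef_rot: [-2.436, -1.981, -0.004]
wrist_force: [-0.5, -1.0, 0.2]
width: 85.2
```

```bash
python3 - <<'E'
from h import *
x=state();p=x['ee_pos'];r=x['eef_rot'];print(p,2*np.arctan2(r[1],r[0])-np.pi/2)
s=cam('side');t=cam('top')
a=cv2.resize(s['img'][150:190,245:285,::-1],(400,400),interpolation=cv2.INTER_NEAREST)
b=cv2.resize(t['img'][170:215,287:337,::-1],(400,360),interpolation=cv2.INTER_NEAREST)
c=cv2.resize(t['img'][165:205,200:250,::-1],(250,200),interpolation=cv2.INTER_NEAREST)
o=np.zeros((600,800,3),np.uint8);o[:400,:400]=a;o[:360,400:]=b;o[400:,:250]=c
cv2.imwrite('pics/a7.png',o)
print('exp cart top S',[proj(s,q).round(1) for q in([618+4.2,-222,76],[618-8,-262,76],[613.5+2.5,-240,76])])
print('exp T',proj(t,[614.7,-240.5,76]))
E
```

```text
[ 636.06376375 -112.79148628  212.20462413] -6.488554281527151
exp cart top S [array([266.9, 171. ]), array([274.3, 165.8]), array([270.5, 168.7])]
exp T [314.40596703 190.82531478]
```

View pics/a7.png

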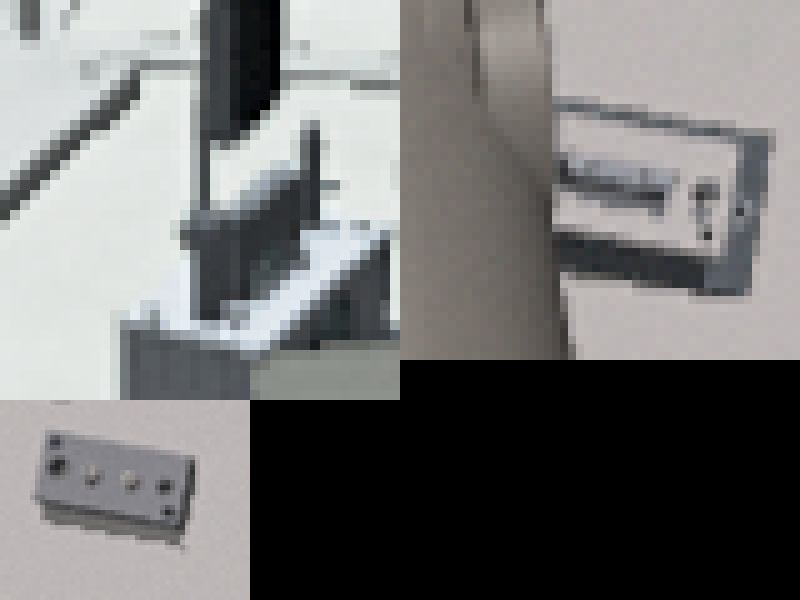

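The side view shows the cartridge upright in the slot, top edge from (240,215) to (300,170) as expected for 76 mm. The top view shows it centred between the dowels, and the large hole of the upper half is on the left (+y). Now moving to the upper half.

{"op": "arm_command", "data": {"increments": [60, 4.9, 30.4, 0, -0.002, 60, 4.9, 30.4, 0, -0.002, 60, 4.9, 30.4, 0, -0.002, 60, 4.9, 30.4, 0, -0.002, 60, 4.8, 30.2, -15, -0.002, 60, 0, 0, -25, 0, 60, 0, 0, -25, 0, 60, 0, 0, 0, 0]}}

```text
time_s: 13.88
ee_pos: [656.8, 30.1, 140.7]
eef_rot: [-2.454, -1.954, 0.017]
wrist_force: [-1.3, -0.9, -1.4]
width: 65.5
```

{"op": "arm_command", "data": {"increments": [60, 0, 0, 0, 0, 60, 0, 0, 0, 0, 60, 0, 0, 0, 0]}}

```text
time_s: 14.13
ee_pos: [661.4, 31.8, 149.0]
eef_rot: [2.457, 1.954, 0.005]
wrist_force: [0.8, -0.1, 0.5]
width: 65.4
```

```bash
python3 - <<'E'
from h import *
x=state();p=x['ee_pos'];r=x['eef_rot'];print(p,2*np.arctan2(r[1],r[0])-np.pi/2,x['width'])
t=cam('top');print('bottle',onz(t,210,156,44))
E
```

```text
[661.37326269  31.75694728 149.01501314] -0.2268737027376937 65.43007707655661
bottle [736.88395506  74.84883998  44.        ]
```

{"op": "arm_command", "data": {"increments": [60, -0.8, 7.2, 0, 0.007, 60, 0, 0, -15, 0, 60, 0, 0, -20, 0, 60, 0, 0, -20, 0, 60, 0, 0, -10, 0, 60, 0, 0, 0, 0, 60, 0, 0, 0, 0]}}

```text
time_s: 14.77
ee_pos: [659.2, 40.7, 82.2]
eef_rot: [-2.449, -1.968, -0.0]
wrist_force: [0.0, -0.5, 1.0]
width: 65.4
```

{"op": "arm_command", "data": {"increments": [255, 0, 0, 0, 0, 255, 0, 0, 0, 0, 255, 0, 0, 0, 0, 255, 0, 0, 0, 0, 255, 0, 0, 0, 0, 255, 0, 0, 0, 0, 255, 0, 0, 0, 0]}}

```text
time_s: 15.35
ee_pos: [660.6, 40.7, 84.0]
eef_rot: [2.448, 1.966, 0.006]
wrist_force: [0.3, 0.2, 6.5]
width: 43.2
```

```bash
python3 - <<'E'
from h import *
x=state();p=x['ee_pos'];r=x['eef_rot'];print(p,2*np.arctan2(r[1],r[0])-np.pi/2,x['width'],x['wrist_force'],x['wrist_torque'])
E
```

```text
[660.59658772  40.66726648  84.03283332] -0.21748060365772282 43.18351510385904 [0.33467764 0.19561988 6.47366271] [0.03789612 0.04072702 0.02393499]
```

Gripped (width 43.2 mm against 44). Lifting straight up.

{"op": "arm_command", "data": {"increments": [255, 0, 0, 5, 0, 255, 0, 0, 10, 0, 255, 0, 0, 20, 0, 255, 0, 0, 25, 0, 255, 0, 0, 25, 0, 255, 0, 0, 25, 0, 255, 0, 0, 10, 0, 255, 0, 0, 0, 0]}}

```text
time_s: 16.02
ee_pos: [660.6, 40.8, 205.4]
eef_rot: [2.447, 1.965, 0.008]
wrist_force: [-0.2, -0.3, -1.9]
width: 42.9
```

{"op": "arm_command", "data": {"increments": [255, 0, 0, 0, 0, 255, 0, 0, 0, 0, 255, 0, 0, 0, 0, 255, 0, 0, 0, 0]}}

```text
time_s: 16.35
ee_pos: [658.2, 40.0, 199.8]
eef_rot: [-2.448, -1.966, 0.005]
wrist_force: [-0.6, 0.6, -2.1]
width: 42.9
```

```bash
python3 - <<'E'
from h import *
x=state();p=x['ee_pos'];r=x['eef_rot'];print(p,2*np.arctan2(r[1],r[0])-np.pi/2,x['width'],x['wrist_force'],x['wrist_torque'])
s=cam('side');np.save('lift.npy',s['img'])
th=2*np.arctan2(r[1],r[0])-np.pi/2;c,d=np.cos(th),np.sin(th)
for z in(0,40):
  print(z,[tuple((proj(s,[p[0]+a*c-b*d,p[1]+a*d+b*c,p[2]-84+z])).round(1)) for a,b in((22,46),(-22,46),(-22,-46))])
E
```

```text
[658.23172615  39.99695157 199.76269523] -6.500368626632962 42.94292345664675 [-0.62354994  0.61907715 -2.14703814] [-0.02166511  0.01017196 -0.0344968 ]
0 [(np.float64(201.3), np.float64(209.1)), (np.float64(218.9), np.float64(214.3)), (np.float64(241.4), np.float64(195.1))]
40 [(np.float64(199.9), np.float64(192.3)), (np.float64(218.0), np.float64(197.2)), (np.float64(241.1), np.float64(179.1))]
```

Holding about 2 N, the block's weight. Carrying it over the dowels.

{"op": "arm_command", "data": {"increments": [255, -2.3, -14, 0, 0, 255, -4.6, -29, 0, 0.002, 255, -4.6, -29, 0, 0.002, 255, -4.6, -29, 0, 0.002, 255, -4.6, -29, 0, 0.002, 255, -4.6, -29, 0, 0.002, 255, -4.6, -29, 0, 0.002, 255, -4.6, -29, 0, 0.002]}}

```text
time_s: 17.07
ee_pos: [623.6, -179.6, 201.7]
eef_rot: [2.436, 1.983, -0.002]
wrist_force: [0.6, -0.1, -2.6]
width: 43.0
```

{"op": "arm_command", "data": {"increments": [255, -4.6, -29, 0, 0.002, 255, -3.4, -21, 0, 0.002, 255, -1.8, -12.8, 0, 0.001, 255, 0, 0, 0, 0, 255, 0, 0, 0, 0, 255, 0, 0, 0, 0, 255, 0, 0, 0, 0]}}

```text
time_s: 17.65
ee_pos: [615.7, -236.1, 202.1]
eef_rot: [-2.425, -1.995, -0.003]
wrist_force: [0.1, 0.5, -2.4]
width: 43.2
```

```bash
cat > st.py <<'E'
from h import *
x=state();p=x['ee_pos'];r=x['eef_rot'];print(p.round(2),((2*np.arctan2(r[1],r[0])-np.pi/2+1.57)%np.pi-1.57).round(4),x['width'].round(1),x['wrist_force'].round(1),x['wrist_torque'].round(2))
E
python3 st.py
```

```text
Traceback (most recent call last):
  File "st.py", line 2, in <module>
    x=state();p=x['ee_pos'];r=x['eef_rot'];print(p.round(2),((2*np.arctan2(r[1],r[0])-np.pi/2+1.57)%np.pi-1.57).round(4),x['width'].round(1),x['wrist_force'].round(1),x['wrist_torque'].round(2))
                                                                                                                         ^^^^^^^^^^^^^^^^
AttributeError: 'float' object has no attribute 'round'
```

{"op": "arm_command", "data": {"increments": [255, -1.8, -3.7, -8, -0.005, 255, 0, 0, -10, 0, 255, 0, 0, -8, 0, 255, 0, 0, 0, 0, 255, 0, 0, 0, 0, 255, 0, 0, 0, 0]}}

```text
time_s: 18.15
ee_pos: [613.1, -243.0, 175.7]
eef_rot: [-2.435, -1.985, -0.0]
wrist_force: [-0.8, 0.0, -2.7]
width: 42.9
```

```bash
sed -i "s/x\['width'\].round(1)/round(x['width'],1)/" st.py; python3 st.py; python3 - <<'E'
from h import *
x=state();p=x['ee_pos'];s=cam('side');th=-.2;c,d=np.cos(th),np.sin(th)
np.set_printoptions(linewidth=250)
for z in(0,40):
  print(z,[tuple((proj(s,[p[0]+a*c-b*d,p[1]+a*d+b*c,p[2]-84+z])).round(1)) for a,b in((22,46),(-22,46),(-22,-46))])
g=s['img'].mean(2).astype(int)
for v in(158,160,162):print(v,g[v,250:290])
for u in(255,260,265):print('u',u,g[150:180,u])
E
```

```text
[ 613.12 -243.04  175.67] -0.2032 42.9 [-0.8  0.  -2.7] [-0.03 -0.01 -0.02]
0 [(np.float64(257.7), np.float64(167.9)), (np.float64(272.1), np.float64(170.9)), (np.float64(285.3), np.float64(159.0))]
40 [(np.float64(257.7), np.float64(154.5)), (np.float64(272.5), np.float64(157.3)), (np.float64(285.8), np.float64(146.1))]
158 [214 215 216 209 209 218 168 107  59  51  50  52  52  54  51  53  53  51  52  51  49  47  43  40  41  43  45  22  65  67  36  15  17  24  26 127 137 144 150 163]
160 [219 219 221 218 164  99  76  73  54  51  51  50  52  54  51  53  54  52  53  53  52  51  48  43  42  41  42  28  61  63  55  43  32 103 200 229 230 232 218 172]
162 [219 210 152  85  66  61 192 201  96  47  53  50  53  54  51  52  53  49  53  54  50  51  45  41  41  42  43  42  39  37  31 143 205 228 228 229 176 112 192 199]
u 255 [226 226 227 223 222 194 199 212 218 166  99  72  61 204 230 227 227 225 224 224 225 223 223 223 222 223 222 223 225 224]
u 260 [ 76  73 136 101  76  59  49  53  50  49  51  51  53  54  52  52  51  41 171 224 225 224 224 224 224 225 226 225 225 227]
u 265 [ 69 124 139 127  78 105  78  49  53  54  53  55  52  52  54  54  54  53  48  68  84  78  71  62  59  59  55  54  54  54]
```

{"op": "arm_command", "data": {"increments": [255, 0.7, 3.2, 0, 0, 255, 0, 0, 0, 0, 255, 0, 0, 0, 0, 255, 0, 0, 0, 0, 255, 0, 0, 0, 0]}}

```text
time_s: 18.62
ee_pos: [613.8, -240.1, 176.1]
eef_rot: [2.435, 1.984, 0.0]
wrist_force: [0.8, 0.3, -1.0]
width: 43.3
```

```bash
python3 st.py
```

```text
[ 613.81 -240.08  176.06] -0.2034 43.3 [ 0.8  0.3 -1. ] [ 0.03 -0.02 -0.01]
```

Over the dowels with the underside at 92 mm. Lowering gently.

{"op": "arm_command", "data": {"increments": [255, 0, 0.2, -4, 0.002, 255, 0, 0, -4, 0, 255, 0, 0, -3, 0, 255, 0, 0, -3, 0, 255, 0, 0, -2, 0, 255, 0, 0, 0, 0, 255, 0, 0, 0, 0]}}

```text
time_s: 19.2
ee_pos: [613.8, -239.7, 159.7]
eef_rot: [-2.433, -1.987, -0.0]
wrist_force: [0.6, 1.1, -1.7]
width: 43.2
```

```bash
python3 st.py
```

```text
[ 613.78 -239.68  159.66] -0.2012 43.2 [ 0.6  1.1 -1.7] [ 0.03 -0.08  0.  ]
```

Dowels are entered and free, with the underside at 75.7 mm. Continuing.

{"op": "arm_command", "data": {"increments": [255, 0, 0, -3, 0, 255, 0, 0, -3, 0, 255, 0, 0, -3, 0, 255, 0, 0, -3, 0, 255, 0, 0, 0, 0, 255, 0, 0, 0, 0]}}

```text
time_s: 19.7
ee_pos: [613.8, -239.7, 147.6]
eef_rot: [-2.433, -1.987, -0.0]
wrist_force: [0.8, 1.0, -2.5]
width: 43.0
```

```bash
python3 st.py
```

```text
[ 613.78 -239.66  147.55] -0.2012 43.0 [ 0.8  1.  -2.5] [ 0.09 -0.16 -0.02]
```

{"op": "arm_command", "data": {"increments": [255, 0, 0, -3, 0, 255, 0, 0, -3, 0, 255, 0, 0, -3, 0, 255, 0, 0, -2, 0, 255, 0, 0, 0, 0, 255, 0, 0, 0, 0]}}

```text
time_s: 20.2
ee_pos: [614.1, -239.8, 137.5]
eef_rot: [2.433, 1.987, 0.001]
wrist_force: [0.1, 0.7, 2.1]
width: 43.5
```

```bash
python3 st.py
```

```text
[ 614.07 -239.83  137.52] -0.2013 43.5 [0.1 0.7 2.1] [0.14 0.02 0.05]
```

First touch of the seal at 53.5 mm (force change +4.6 N), exactly as specified. Pressing.

{"op": "arm_command", "data": {"increments": [255, 0, 0, -1.5, 0, 255, 0, 0, -1.5, 0, 255, 0, 0, -1.5, 0, 255, 0, 0, -1.5, 0, 255, 0, 0, 0, 0, 255, 0, 0, 0, 0, 255, 0, 0, 0, 0]}}

```text
time_s: 20.78
ee_pos: [614.3, -239.8, 134.0]
eef_rot: [2.432, 1.985, 0.001]
wrist_force: [-4.4, 1.5, 12.2]
width: 42.9
```

```bash
python3 st.py
```

```text
[ 614.32 -239.8   133.99] -0.2015 42.9 [-4.4  1.5 12.2] [0.44 0.83 0.02]
```

{"op": "arm_command", "data": {"increments": [255, 0, 0, -1.5, 0, 255, 0, 0, -1.5, 0, 255, 0, 0, -1, 0, 255, 0, 0, 0, 0, 255, 0, 0, 0, 0, 255, 0, 0, 0, 0]}}

```text
time_s: 21.28
ee_pos: [614.3, -239.7, 133.9]
eef_rot: [2.431, 1.984, 0.0]
wrist_force: [-10.1, 2.3, 27.7]
width: 42.8
```

```bash
python3 st.py; python3 - <<'E'
from h import *
s=cam('side');t=cam('top')
o=np.zeros((500,800,3),np.uint8)
o[:,:400]=cv2.resize(s['img'][140:190,245:285,::-1],(400,500),interpolation=cv2.INTER_NEAREST)
o[:400,400:]=cv2.resize(t['img'][130:260,140:380,::-1],(400,400*130//240),interpolation=cv2.INTER_AREA)[:400] if 0 else 0
b=cv2.resize(s['img'][130:340,180:310,::-1],(310,500),interpolation=cv2.INTER_LINEAR);o[:,420:730]=b
cv2.imwrite('pics/a8.png',o)
E
```

```text
[ 614.3  -239.73  133.92] -0.2017 42.8 [-10.1   2.3  27.7] [0.76 2.2  0.1 ]
```

View pics/a8.png

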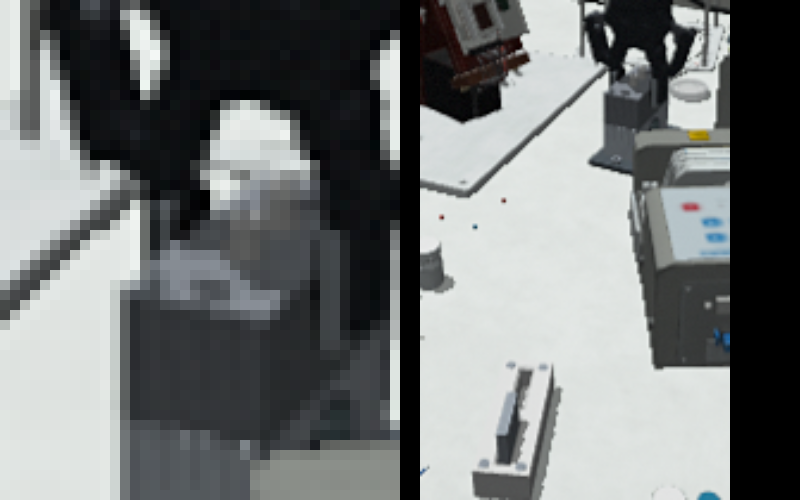

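The upper half sits flush on the lower half with no visible gap (face line at about row 430 of the crop), and the blanking plate and bottle are in place. z stayed at 133.9 while the force rose to 28 N, so the faces have met. I'll ease the push slightly and check that it holds.

{"op": "arm_command", "data": {"increments": [255, 0, 0, 1.5, 0, 255, 0, 0, 0, 0, 255, 0, 0, 0, 0, 255, 0, 0, 0, 0, 255, 0, 0, 0, 0, 255, 0, 0, 0, 0, 255, 0, 0, 0, 0, 255, 0, 0, 0, 0]}}

```text
time_s: 22.05
ee_pos: [614.3, -239.8, 133.9]
eef_rot: [2.432, 1.985, 0.001]
wrist_force: [-7.7, 1.8, 21.3]
width: 42.8
```

```bash
python3 st.py; python3 - <<'E'
from h import *
x=state()
if x['wrist_force'][2]>15 and x['ee_pos'][2]<134.3: print('done',job_done())
E
```

```text
[ 614.31 -239.79  133.94] -0.2016 42.8 [-7.7  1.8 21.3] [0.59 1.65 0.04]
the job is handed in; nothing more can be done
done None
```

The cartridge is seated in the lower clamp half and the upper half is pressed onto it face to face. I handed the job in at 22 s with the upper half still gripped.

- **Cartridge:** My first try landed on the rim of the slot at about 10 N. I lifted it, corrected 2 mm in x and it went in freely. It stopped on the floor with the foot at 16.0 mm, and a picture showed it upright.
- **Upper half:** It went onto the dowels large hole over thick dowel, with almost no sideways force. The seal first touched at 53.5 mm with about 4.6 N, as specified. The faces met at TCP height 133.9 mm, which puts its underside at 49.9 mm. The height did not change when I pressed up to 28 N.
- **At hand-in:** I was holding it with about 21 N of push and the grip at 42.8 mm. The last picture showed no gap between the halves, and the blanking plate and bottle in place.

**Checks that disagreed or were not made:**
- The cameras read about 1–2.5 mm high in x near the clamp, which probably caused the first miss.
- The gripper reads 1 to 1.5 mm narrow.
- About 8 N of sideways force remained at the wrist during the hold.
- I did not check the screws, beaker and dish individually at the end; I made no moves near them.

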